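# Third hand at the seed-box jig

## Robot

A 6-joint arm with a two-finger parallel gripper is mounted at the origin on the work surface. World frame = base frame: x ahead of the robot, y to its left, z up, the work surface at z = 0. Lengths are in m, angles in rad, forces in N, time in s.
With the tool pointing down it reaches from about 0.225 to 0.725 m from the base axis. Payload 3.1 kg.
Tool frame: the origin (TCP) lies between the finger pads, 19 mm behind the fingertips; this is the grasp point; z points along the fingers, y is the line along which they close (so a half turn about z gives the same grasp; the last joint's range is limited). The gripper opens to 85 mm and grips with 20 to 120 N. Pads are 22 mm wide; open, the fingers measure 114 mm over their backs; the gripper's body (76 mm by 85 mm) begins 54 mm behind the grasp point. The pads swing forward as they close: fully open they stand 13 mm farther back than shut.
Start: joints at [1.218, 0.048, 0.099, 1.622, 0, 1.443], TCP at [0.117, 0.512, 0.25] pointing down, gripper open.
Joint ranges: [-2.91, 2.91], [-0.99, 1.94], [-1.21, 1.42], [-2.12, 2.29], [-1.49, 1.47], [-3.14, 3.14]. Speed limits (rad/s): [2.79, 2.79, 3.14, 3.14, 3.14, 3.14].

## Interface

Orientations are given as a rotation vector (axis times angle).
In Python, from cell import robot gives the robot as it stands. The module is installed in compiled form; this text tells all that it offers.
- The arm moves only by the tool arm_command, never from a script. Its argument "increments" is a list of rows, each an object with "grip": the closure, from -1 (fully open) to 1 (shut); "slide": the shift along the tool's x, y, z in units of 30 mm (1.0 is 30 mm), a list of three; "roll": the turn about the tool's z in units of 6 degrees (1.0 is 6 degrees). A call has exactly 10 rows; each row shifts and turns the commanded pose from where the row before left it, along the tool's axes as they then stand; what a row does not reach is not made up. A row lasts 1/12 s, in which the tool goes at most 41.7 mm and 7.16 degrees, less where a joint would pass 70% of its speed; a pose out of reach is approached as far as the arm can. A call is refused whole if a number of a shift passes 1 or a number of a turn 1, either way. A call with a gripper value outside its range is refused whole. The fingers move at their own pace and stop on an object; the grip force is fixed at half the most. Time passes only in rows, so rows that do not move let the fingers close, or fill a call up. It gives the time, the measured TCP pose, the force, the opening and the grip force at its end, in the units of the state.
- robot.get_state(): the state, without advancing time (a new reading comes with each control period).
- robot.read_camera(name): name is "scene" or "top" or "wrist"; returns (picture, depth): 480x640x3 uint8, red, green, blue; 480x640 float32, m along the optical axis (not along the pixel's ray), 0 where there is no reading.
- robot.camera_info(name): a dict with "fx", "fy", "cx", "cy" (pixels), "k1" (the pictures are not rectified: a ray, as slopes to the right and down, at radius r is drawn at 1 + k1 r^2 times it, then the intrinsics apply), "R" (3x3) and "t" (3): a world point X has camera coordinates R X + t. Camera axes: x right, y down, z forward; pixel columns grow to the right and rows downward; lengths in m; the calibration is good to about 2 mm. A picture is of the moment at which its call begins: read the wrist's pose just before it. camera_info takes no time and is no camera call; for the wrist camera it gives the pose at the moment of the call.
- robot.job_done(): hands the job in; it is judged then, once.
The state is a dict: "clock": time; "qpos": joint angles; "joint_velocities": joint speeds; "effort": joint torques, N m; "ee_pos": TCP position; "tcp_rot": TCP orientation; "ft_force": force on the tool from outside, world axes, zero at the start; "ft_torque": the same for the moment, N m; "gripper_width": finger opening in m; "grasp_force": force on a finger pad.
Only numpy, scipy, OpenCV 4.12 (cv2) and the standard library are available. Lean on these libraries where they do the work, as an engineer would, in place of code of your own. Each camera call takes 0.05 s, during which the arm holds its last target. There are 200 camera calls.

## Task

Take the seed-box end panel (the board with the raised cleat) out of the black tray, lay it flat between the two guide strips of the plywood jig with the cleat on the side away from the sprung stop, and slide its front edge squarely against the stop, pressing the stop back until its pointer stands midway between the two upright gauge pins. Finish while holding it pressed there with that steady push, so that I can screw it: do not let go, and never ram the stop to the end of its travel. Leave the plain slat, the pot and the screwdriver alone.

Things in the scene. Friction and masses are not known exactly. Their poses are not given: they have to be found in the camera images.
- panel: Seed-box end panel, the part to handle: pale board 90 (x) x 160 (y) x 15 mm thick, lying flat, 0.14 kg, with a cleat (bar 22 x, 90 y, 28 mm high) on top, its middle at x = -20 mm, nearer the rear edge. Origin: centre of the board's underside, z up. +x points to the front edge (x = +45 mm), which goes against the stop; at the start roughly away from the robot.
- panel_grip (a point): Middle of the cleat, 3 mm below its top (panel x -20, y 0, z 40 mm), 65 mm behind the panel's front edge; axes as the panel's. With the TCP here and fingers closing along panel x over the 22 mm cleat, the tips stay 6 mm clear of the board.
- jig: Fixed plywood jig, base 250 (x) x 220 (y) x 12 mm. Origin: centre of its underside, on the bench; +x is the push direction, towards the stop. The panel lies on the base (z = 12 mm), its x along jig x, between two guide strips 10 mm high, inner faces at y = +-86 mm, from x = -125 to +5 mm. Fixed block behind the stop: x 93 to 123, y +-60 mm, top z = 44 mm.
- gauge (a point): Point on the jig base midway between the two upright steel gauge pins (6 mm diameter, 22 mm tall, centres 16 mm apart along jig x), at jig x 47, y 88, z 12 mm. The stop's pointer is midway between them when the stop has moved 22 mm, which is a push of 11 N.
- stop: Sprung aluminium stop plate, 120 (y) x 10 (x) mm, top 27 mm above the jig base. Origin: middle of the front face, level with the base's top; axes as the jig's. Slides along jig +x only: at rest at jig x = 20 mm, end of travel 60 mm; spring 0.5 N per mm, no preload. A pointer 3 mm wide sticks out at its +y end to y = 85 mm, centred 5 mm behind the front face, near the top.
- tray: Fixed black plastic tray of cut parts, 300 (x) x 260 (y) x 30 mm high, walls and floor 5 mm thick; origin under its centre. The panel lies on its floor in the half nearer the robot.
- slat: Plain wooden slat without cleat, 50 x 160 x 15 mm, loose in the far half of the tray, to be left alone. Origin: centre of its underside.
- pot: Terracotta pot, 90 mm across, 80 mm high, loose, in the middle in front of the robot's base; origin under its centre. Leave alone.
- driver: Black-handled screwdriver lying on the bench beyond the work, about 200 mm long, loose. Leave alone.
Mind the look-alikes: they are no part of the job. What is meant by the panel is not turquoise or yellow, and is the smaller of those in its own colour.

How it is judged:
At the end, for the whole second after the job is handed in: Still held by the robot (over 3 N), at rest: front edge presses the stop with 7.5 to 15 N, stop pushed back 15 to 29 mm, panel flat on the jig base (3 mm, 0.05 rad), within 12 mm of the channel centre, square within 0.06 rad, cleat away from the stop (contact force between panel and stop between 7.5 and 15 N and x of stop in the frame of jig between 0.035 and 0.049 m and angle between the x axis of panel and the x axis of jig, either way round below 0.06 rad and x of stop in the frame of panel above 0.03 m and y of panel in the frame of jig between -0.012 and 0.012 m and z of panel in the frame of jig between 0.009 and 0.016 m and angle between panel's own z axis and vertical below 0.05 rad and linear speed of panel below 0.01 m/s and contact force between any of the fingers, the arm and panel above 3 N); the arm keeps its last pose, push and grip.
It fails at once if the stop is rammed to the end of its travel (x of stop in the frame of jig above 0.0585 m).
It fails at once if the plain slat is disturbed (moved over 30 mm) (distance of slat from where it was at the start of the episode above 0.03 m).
It fails at once if the pot or screwdriver is disturbed (moved over 30 mm) (distance of any of pot, driver from where it was at the start of the episode above 0.03 m).
It also fails if it takes over 43 s, if anything falls off the work surface, if the arm or the gripper's body presses on something with over 40 N, if the wrist force passes 120 N, or if a joint passes its speed limit or range.

## Working session

There is one attempt and no reset: what is moved stays moved. The work goes in short steps, Python scripts to look and compute and a tool call to move; the robot and the scene stay as the last step left them, time stands still between calls to the robot, and variables do not carry over. Pictures are saved under pics/ and viewed, at most 10 in all, crops included, and the job is handed in when it is done.

Besides the shell and the picture viewer there is one more tool, called by a JSON object that holds its "fn" and its "kwargs", one argument or row to a line. arm_command: Moves the arm, as the interface text tells. Its arguments: {"type":"object","properties":{"increments":{"type":"array"}},"required":["increments"]}

```bash
mkdir -p pics; cat > h.py <<'E'
import numpy as np, cv2
from cell import robot
def cloud(name):
    ci=robot.camera_info(name); im,d=robot.read_camera(name)
    K=np.array([[ci['fx'],0,ci['cx']],[0,ci['fy'],ci['cy']],[0,0,1.]])
    v,u=np.mgrid[0:480,0:640]
    p=cv2.undistortPoints(np.stack([u,v],-1).reshape(-1,1,2).astype(np.float64),K,np.array([ci['k1'],0,0,0.])).reshape(480,640,2)
    P=np.dstack([p*d[...,None],d])
    R=np.array(ci['R']);t=np.array(ci['t'])
    W=(P-t)@R
    W[d==0]=np.nan
    return im,W
def save(n,im): cv2.imwrite('pics/'+n+'.png',im[...,::-1])
E
python3 - <<'E'
from h import *
for n in ('scene','top'):
    im,W=cloud(n); save(n+'0',im); np.savez(n+'0',im=im,W=W)
    print(n,robot.camera_info(n))
s=robot.get_state();print(s)
E
```

```text
scene {'fx': 502.16115886872615, 'fy': 502.16115886872615, 'cx': 312.3175138643402, 'cy': 238.32041185885646, 'k1': -0.13400557443122854, 'R': array([[ 0.05461904,  0.99850595,  0.00162413],
       [ 0.60066647, -0.03155749, -0.79887666],
       [-0.79763184,  0.04460944, -0.60149268]]), 't': array([-0.06011818, -0.25905377,  1.50505206])}
top {'fx': 562.9945510796681, 'fy': 562.9945510796681, 'cx': 318.8754137447694, 'cy': 239.20503973383273, 'k1': -0.1536604341146718, 'R': array([[-0.03008067, -0.99944699,  0.01417242],
       [-0.99460827,  0.02852121, -0.09970425],
       [ 0.0992449 , -0.01709518, -0.99491618]]), 't': array([0.03855869, 0.49468365, 1.45224471])}
{'clock': 0.1, 'qpos': array([ 1.21822023e+00,  4.86731723e-02,  9.77183796e-02,  1.62197395e+00,
       -2.74668764e-05,  1.44303978e+00]), 'joint_velocities': array([ 3.23229734e-04,  9.40591936e-05,  2.54253225e-03, -1.63180676e-03,
       -3.33395164e-04, -2.07362998e-03]), 'effort': array([ 2.71991819e-03, -3.39850438e+01,  3.20936394e+01,  1.58510153e-02,
       -1.22028055e-04, -6.80954088e-06]), 'ee_pos': array([0.11685737, 0.5113015 , 0.24891787]), 'tcp_rot': array([-0.35234832, -3.12128584,  0.00326321]), 'ft_force': array([ 0.39666621, -0.74319217,  0.00709998]), 'ft_torque': array([-0.02402048, -0.0542153 , -0.03571249]), 'grasp_force': 0.0, 'gripper_width': 0.08526080399496212}
```

View pics/top0.png

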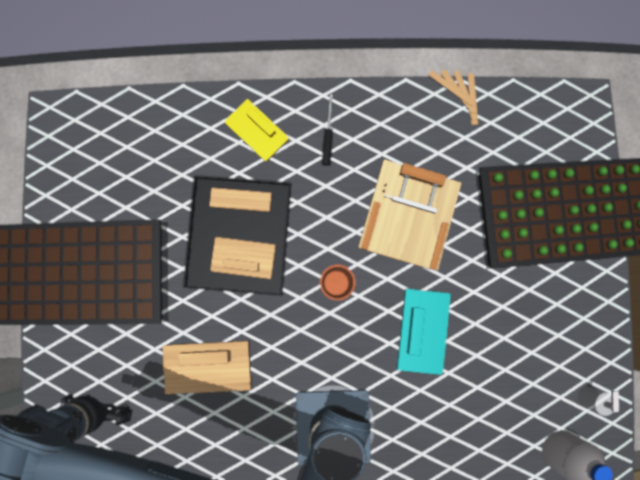

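View pics/scene0.png

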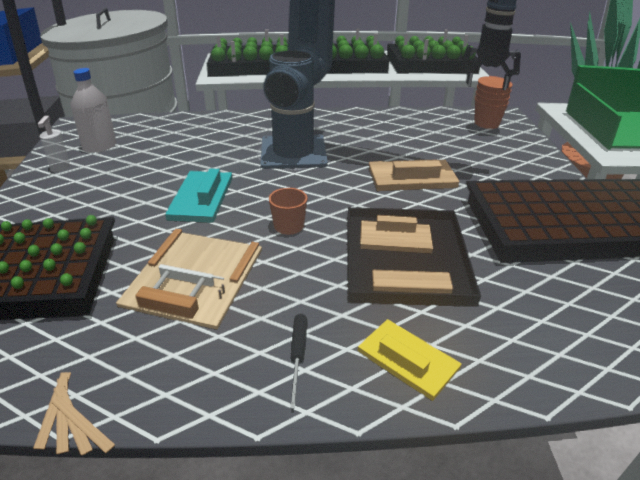

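Look-alikes (top picture): tray panel (243,258), larger wood panel (207,367), turquoise (425,332), yellow (257,130), plain slat (240,200). The choice is the wooden panel in the tray (243,258), which is the smaller of the two wooden ones. The jig is at (410,215), its stop at (412,203), and the pot at (338,282).

```bash
python3 - <<'E'
from h import *
d=np.load('top0.npz');im,W=d['im'],d['W']
a=cv2.resize(im[170:300,180:300],None,fx=4,fy=4,interpolation=cv2.INTER_CUBIC)
b=cv2.resize(im[150:280,350:470],None,fx=4,fy=4,interpolation=cv2.INTER_CUBIC)[:, :400]
save('crop',np.hstack([a[:, :400],b]))
def rect(m,W,lab):
    n,l,st,c=cv2.connectedComponentsWithStats(m.astype(np.uint8))
    k=1+np.argmax(st[1:,4]); q=W[l==k]
    r=cv2.minAreaRect((q[:,:2]*1000).astype(np.float32)); print(lab,len(q),'c',r[0],'s',r[1],'a',r[2],'z',np.nanmedian(q[:,2]),'uv',c[k])
for n in('top','scene'):
    d=np.load(n+'0.npz');im,W=d['im'],d['W']
    hsv=cv2.cvtColor(im,cv2.COLOR_RGB2HSV); z=W[...,2]; x=W[...,0];y=W[...,1]
    wood=(hsv[...,0]<25)&(hsv[...,1]>60)&(hsv[...,2]>90)
    reg=(x>.25)&(x<.65)&(y>.08)&(y<.40)
    rect(wood&reg&(x<.46)&(z>.01)&(z<.028),W,n+' board')
    rect(wood&reg&(x<.46)&(z>.04)&(z<.056),W,n+' cleat')
    rect(wood&reg&(x<.46)&(z>.01),W,n+' all')
    rect(reg&(z>.022)&(hsv[...,2]<70)&(z<.04),W,n+' tray')
    reg=(x>.3)&(x<.72)&(y<-.02)&(y>-.34)
    rect(reg&wood&(z>.005)&(z<.019),W,n+' jigbase')
    rect(reg&(z>.036)&(z<.05)&wood,W,n+' block')
    rect(reg&(z>.03)&(z<.05)&(hsv[...,1]<60)&(hsv[...,2]>90),W,n+' stop')
E
```

```text
top board 886 c (430.4295654296875, 228.6682891845703) s (164.20623779296875, 60.61785888671875) a 88.2139892578125 z 0.02041911204730542 uv [244.78555305 265.15575621]
top cleat 302 c (433.26483154296875, 229.06228637695312) s (90.85890197753906, 22.327558517456055) a 81.32903289794922 z 0.04844796140936724 uv [240.48013245 264.78476821]
top all 1206 c (430.4295654296875, 228.6682891845703) s (164.20623779296875, 60.61785888671875) a 88.2139892578125 z 0.022014188763187365 uv [243.76368159 265.08706468]
top tray 269 c (504.3761291503906, 145.90028381347656) s (70.34964752197266, 297.7410888671875) a 83.75895690917969 z 0.03003021160464605 uv [282.27881041 240.02973978]
top jigbase 5035 c (556.4365844726562, -222.10813903808594) s (220.81234741210938, 251.56419372558594) a 71.55968475341797 z 0.01249930335317688 uv [406.575571   220.75352532]
top block 509 c (659.66650390625, -255.8641815185547) s (118.66492462158203, 32.115177154541016) a 71.36750030517578 z 0.04406503022680322 uv [422.76620825 174.02946955]
top stop 370 c (613.7228393554688, -229.61318969726562) s (144.987380981445
[... 599 characters left out ...]
814346]
scene tray 781 c (512.6309814453125, 239.66127014160156) s (259.28179931640625, 302.2900695800781) a 84.0768051147461 z 0.028238809382999015 uv [404.37900128 236.20230474]
scene jigbase 5028 c (557.005126953125, -221.3690643310547) s (219.64732360839844, 254.15390014648438) a 71.62483978271484 z 0.012000072733873225 uv [199.79852824 274.92999204]
scene block 780 c (659.7850341796875, -256.37054443359375) s (120.02288818359375, 33.34037399291992) a 72.12228393554688 z 0.04390135242400281 uv [166.55384615 297.43846154]
scene stop 545 c (609.24169921875, -230.72543334960938) s (144.0001678466797, 74.42593383789062) a 65.84332275390625 z 0.03552813813605826 uv [184.71743119 276.28073394]
```

View pics/crop.png

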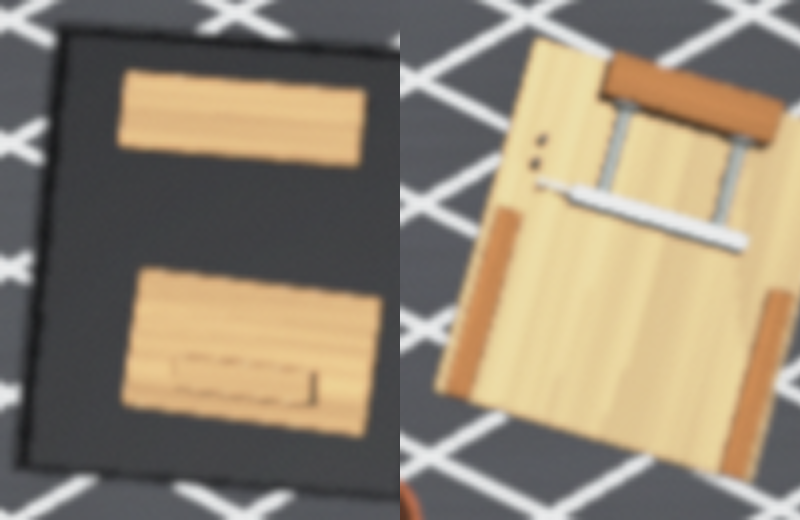

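The crop confirms it: the wooden board with the cleat by its near edge is the panel, and the slat above it has no cleat. In the jig, the stop's pointer is at crop (540,183) and the pins at (537,150). I'll refine the fits and work out the move.

```bash
cat >> h.py <<'E'
def th():
    s=robot.get_state(); R=cv2.Rodrigues(np.array(s['tcp_rot']))[0]; return s,R
def go(p,deg,wrap=True):
    "units to reach p (m) with tool y at world angle deg: roll first, then slide"
    s,R=th(); a=np.degrees(np.arctan2(R[1,1],R[0,1])); roll=(a-deg)/6
    c,sn=np.cos(np.radians(deg)),np.sin(np.radians(deg))
    T=np.array([[-sn,c,0],[c,sn,0],[0,0,-1]])
    print('t',s['clock'],'pos',s['ee_pos'].round(4),'ang',a.round(2),'tilt',np.degrees(np.arccos(-R[2,2])).round(2),'roll',round(roll,3),'slide',(T@(np.array(p)-s['ee_pos'])/.03).round(3),'w',s['gripper_width'].round(4),'F',s['ft_force'].round(1))
E
python3 - <<'E'
from h import *
for n in('top','scene'):
    d=np.load(n+'0.npz');im,W=d['im'],d['W']
    hsv=cv2.cvtColor(im,cv2.COLOR_RGB2HSV); z=W[...,2]; x=W[...,0];y=W[...,1]
    m=(hsv[...,0]<25)&(hsv[...,1]>60)&(hsv[...,2]>90)&(x>.37)&(x<.525)&(y>.1)&(y<.37)&(z>.012)
    k,l,st,c=cv2.connectedComponentsWithStats(m.astype(np.uint8)); q=W[l==1+np.argmax(st[1:,4])]
    print(n,cv2.minAreaRect((q[:,:2]*1000).astype(np.float32)))
go([.4335,.2295,.12],-9)
E
```

```text
top ((454.44183349609375, 227.04107666015625), (160.38937377929688, 92.99562072753906), 81.23983764648438)
scene ((434.3589782714844, 228.99786376953125), (159.11492919921875, 136.4386749267578), 81.59254455566406)Traceback (most recent call last):
  File "<stdin>", line 8, in <module>
  File "h.py", line 21, in go
    print('t',s['clock'],'pos',s['ee_pos'].round(4),'ang',a.round(2),'tilt',np.degrees(np.arccos(-R[2,2])).round(2),'roll',round(roll,3),'slide',(T@(np.array(p)-s['ee_pos'])/.03).round(3),'w',s['gripper_width'].round(4),'F',s['ft_force'].round(1))
                                                                                                                                                                                                ^^^^^^^^^^^^^^^^^^^^^^^^
AttributeError: 'float' object has no attribute 'round'
```

{"fn": "arm_command", "kwargs": {
  "increments": [
    {"grip": -0.2, "slide": [0, 0, 0], "roll": 1},
    {"grip": -0.2, "slide": [0, 0, 0], "roll": 1},
    {"grip": -0.2, "slide": [0, 0, 0], "roll": 1},
    {"grip": -0.2, "slide": [0, 0, 0], "roll": 1},
    {"grip": -0.2, "slide": [0, 0, 0], "roll": 1},
    {"grip": -0.2, "slide": [0, 0, 0], "roll": 1},
    {"grip": -0.2, "slide": [0, 0, 0], "roll": 1},
    {"grip": -0.2, "slide": [0, 0, 0], "roll": 1},
    {"grip": -0.2, "slide": [0, 0, 0], "roll": 1},
    {"grip": -0.2, "slide": [0, 0, 0], "roll": 1}
  ]
}}

```text
clock: 0.93
ee_pos: [0.1169, 0.5115, 0.2493]
tcp_rot: [1.872, 2.522, -0.002]
ft_force: [-0.4, -0.7, -0.0]
gripper_width: 0.0513
grasp_force: 0.0
```

```bash
sed -i "s/s\['gripper_width'\].round(4)/round(s['gripper_width'],4)/" h.py; python3 -c "
from h import *
go([.4343,.2297,.12],-8.7)"
```

```text
t 0.9333 pos [0.1169 0.5115 0.2493] ang 16.82 tilt 0.08 roll 4.254 slide [-7.683 11.878  4.309] w 0.0513 F [-0.4 -0.7 -0. ]
```

{"fn": "arm_command", "kwargs": {
  "increments": [
    {"grip": -0.2, "slide": [0, 0, 0], "roll": 1},
    {"grip": -0.2, "slide": [0, 0, 0], "roll": 1},
    {"grip": -0.2, "slide": [0, 0, 0], "roll": 1},
    {"grip": -0.2, "slide": [0, 0, 0], "roll": 1},
    {"grip": -0.2, "slide": [0, 0, 0], "roll": 0.25},
    {"grip": -0.2, "slide": [-0.6, 0.9, 0], "roll": 0},
    {"grip": -0.2, "slide": [-0.6, 0.9, 0], "roll": 0},
    {"grip": -0.2, "slide": [-0.6, 0.9, 0], "roll": 0},
    {"grip": -0.2, "slide": [-0.6, 0.9, 0], "roll": 0},
    {"grip": -0.2, "slide": [-0.6, 0.9, 0], "roll": 0}
  ]
}}

```text
clock: 1.77
ee_pos: [0.238, 0.4018, 0.2494]
tcp_rot: [2.377, 2.054, -0.002]
ft_force: [1.3, 1.2, -0.3]
gripper_width: 0.0511
grasp_force: 0.0
```

{"fn": "arm_command", "kwargs": {
  "increments": [
    {"grip": -0.2, "slide": [-0.6, 0.9, 0], "roll": 0},
    {"grip": -0.2, "slide": [-0.6, 0.9, 0], "roll": 0},
    {"grip": -0.2, "slide": [-0.6, 0.9, 0.3], "roll": 0},
    {"grip": -0.2, "slide": [-0.6, 0.9, 0.5], "roll": 0},
    {"grip": -0.2, "slide": [-0.6, 0.9, 0.5], "roll": 0},
    {"grip": -0.2, "slide": [-0.6, 0.9, 0.5], "roll": 0},
    {"grip": -0.2, "slide": [-0.6, 0.9, 0.5], "roll": 0},
    {"grip": -0.2, "slide": [-0.3, 0.4, 0.5], "roll": 0},
    {"grip": -0.2, "slide": [0, 0, 0.5], "roll": 0},
    {"grip": -0.2, "slide": [0, 0, 0], "roll": 0}
  ]
}}

```text
clock: 2.6
ee_pos: [0.4149, 0.2382, 0.1468]
tcp_rot: [-2.378, -2.048, 0.012]
ft_force: [-1.2, 0.6, -1.3]
gripper_width: 0.0515
grasp_force: 0.0
```

```bash
python3 -c "
from h import *
go([.4343,.2297,.045],-8.7)
im,W=cloud('wrist'); save('w1',im); np.savez('w1',im=im,W=W)"
```

```text
t 2.6 pos [0.4149 0.2382 0.1468] ang -8.53 tilt 0.45 roll 0.029 slide [-0.183  0.683  3.393] w 0.0515 F [-1.2  0.6 -1.3]
```

View pics/w1.png

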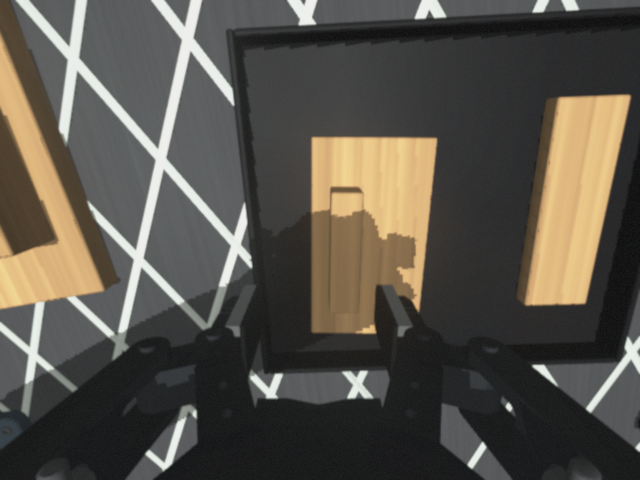

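The wrist picture shows the panel at (373,235), its cleat at (346,250) about between the fingers at (240,320) and (390,320), and the slat at (575,200). I'll measure the cleat from this depth.

```bash
python3 -c "
from h import *
d=np.load('w1.npz');W=d['W'];z=W[...,2]
for lo,hi in((.043,.053),(.014,.053)):
    m=(z>lo)&(z<hi);m[:,:300]=0;m[:,460:]=0;m[345:]=0
    m[280:,372:]=0
    q=W[m]; print(len(q),cv2.minAreaRect((q[:,:2]*1000).astype(np.float32)),np.median(q[:,2]))
go([.4343,.2297,.045],-8.7)"
```

```text
3795 ((431.60791015625, 227.6424560546875), (90.43516540527344, 22.050872802734375), 81.06110382080078) 0.04661205058006536
22502 ((460.71466064453125, 259.0340576171875), (230.0223388671875, 105.15695190429688), 82.98866271972656) 0.01893970373532107
t 2.65 pos [0.4151 0.2391 0.1486] ang -8.45 tilt 0.33 roll 0.041 slide [-0.212  0.68   3.452] w 0.0511 F [-0.2 -0.9 -0.1]
```

{"fn": "arm_command", "kwargs": {
  "increments": [
    {"grip": -0.2, "slide": [-0.2, 0.63, 0.4], "roll": 0.05},
    {"grip": -0.2, "slide": [0, 0, 0.6], "roll": 0},
    {"grip": -0.2, "slide": [0, 0, 0.6], "roll": 0},
    {"grip": -0.2, "slide": [0, 0, 0.5], "roll": 0},
    {"grip": -0.2, "slide": [0, 0, 0.4], "roll": 0},
    {"grip": -0.2, "slide": [0, 0, 0.4], "roll": 0},
    {"grip": -0.2, "slide": [0, 0, 0.3], "roll": 0},
    {"grip": -0.2, "slide": [0, 0, 0.2], "roll": 0},
    {"grip": -0.2, "slide": [0, 0, 0], "roll": 0},
    {"grip": -0.2, "slide": [0, 0, 0], "roll": 0}
  ]
}}

```text
clock: 3.48
ee_pos: [0.4345, 0.2316, 0.0491]
tcp_rot: [2.383, 2.047, 0.0]
ft_force: [0.1, 0.1, 0.1]
gripper_width: 0.0513
grasp_force: 0.0
```

```bash
python3 -c "
from h import *
go([.433,.229,.045],-8.8)"
```

```text
t 3.4833 pos [0.4345 0.2316 0.0491] ang -8.67 tilt 0.0 roll 0.022 slide [-0.095 -0.035  0.138] w 0.0513 F [0.1 0.1 0.1]
```

{"fn": "arm_command", "kwargs": {
  "increments": [
    {"grip": -0.2, "slide": [-0.08, -0.02, 0.13], "roll": 0.02},
    {"grip": -0.2, "slide": [0, 0, 0], "roll": 0},
    {"grip": 0.3, "slide": [0, 0, 0], "roll": 0},
    {"grip": 0.6, "slide": [0, 0, 0], "roll": 0},
    {"grip": 1, "slide": [0, 0, 0], "roll": 0},
    {"grip": 1, "slide": [0, 0, 0], "roll": 0},
    {"grip": 1, "slide": [0, 0, 0], "roll": 0},
    {"grip": 1, "slide": [0, 0, 0], "roll": 0},
    {"grip": 1, "slide": [0, 0, 0], "roll": 0},
    {"grip": 1, "slide": [0, 0, 0], "roll": 0}
  ]
}}

```text
clock: 4.32
ee_pos: [0.434, 0.2294, 0.0458]
tcp_rot: [2.385, 2.044, 0.002]
ft_force: [0.4, 0.2, 6.1]
gripper_width: 0.0207
grasp_force: 61.8
```

{"fn": "arm_command", "kwargs": {
  "increments": [
    {"grip": 1, "slide": [0, 0, 0], "roll": 0},
    {"grip": 1, "slide": [0, 0, 0], "roll": 0},
    {"grip": 1, "slide": [0, 0, -0.2], "roll": 0},
    {"grip": 1, "slide": [0, 0, -0.4], "roll": 0},
    {"grip": 1, "slide": [0, 0, -0.6], "roll": 0},
    {"grip": 1, "slide": [0, 0, -0.6], "roll": 0},
    {"grip": 1, "slide": [0, 0, -0.6], "roll": 0},
    {"grip": 1, "slide": [0, 0, -0.6], "roll": 0},
    {"grip": 1, "slide": [0, 0, -0.6], "roll": 0},
    {"grip": 1, "slide": [0, 0, -0.4], "roll": 0}
  ]
}}

```text
clock: 5.15
ee_pos: [0.4337, 0.2294, 0.1672]
tcp_rot: [2.385, 2.044, 0.002]
ft_force: [0.2, -0.4, -1.2]
gripper_width: 0.0207
grasp_force: 61.2
```

```bash
python3 -c "
from h import *
J=np.array([.5567,-.2217]);u=np.array([.949,-.316])
p=J-.07*u
go([p[0],p[1],.15],-18.4)"
```

```text
t 5.15 pos [0.4337 0.2294 0.1672] ang -8.8 tilt 0.08 roll 1.601 slide [-12.972   6.301   0.572] w 0.0207 F [ 0.2 -0.4 -1.2]
```

{"fn": "arm_command", "kwargs": {
  "increments": [
    {"grip": 1, "slide": [0, 0, 0], "roll": 0.8},
    {"grip": 1, "slide": [-0.3, 0.1, 0], "roll": 0.8},
    {"grip": 1, "slide": [-0.6, 0.3, 0], "roll": 0},
    {"grip": 1, "slide": [-0.9, 0.45, 0], "roll": 0},
    {"grip": 1, "slide": [-0.9, 0.45, 0], "roll": 0},
    {"grip": 1, "slide": [-0.9, 0.45, 0], "roll": 0},
    {"grip": 1, "slide": [-0.9, 0.45, 0], "roll": 0},
    {"grip": 1, "slide": [-0.9, 0.45, 0], "roll": 0},
    {"grip": 1, "slide": [-0.9, 0.45, 0], "roll": 0},
    {"grip": 1, "slide": [-0.9, 0.45, 0], "roll": 0}
  ]
}}

```text
clock: 5.98
ee_pos: [0.4667, -0.0107, 0.165]
tcp_rot: [-2.547, -1.837, 0.001]
ft_force: [1.1, -0.4, -1.3]
gripper_width: 0.0204
grasp_force: 61.1
```

{"fn": "arm_command", "kwargs": {
  "increments": [
    {"grip": 1, "slide": [-0.9, 0.45, 0], "roll": 0},
    {"grip": 1, "slide": [-0.9, 0.45, 0], "roll": 0},
    {"grip": 1, "slide": [-0.9, 0.45, 0], "roll": 0},
    {"grip": 1, "slide": [-0.9, 0.45, 0], "roll": 0},
    {"grip": 1, "slide": [-0.9, 0.45, 0], "roll": 0},
    {"grip": 1, "slide": [-0.7, 0.4, 0], "roll": 0},
    {"grip": 1, "slide": [-0.5, 0.3, 0], "roll": 0},
    {"grip": 1, "slide": [-0.2, 0.2, 0], "roll": 0},
    {"grip": 1, "slide": [0, 0, 0], "roll": 0},
    {"grip": 1, "slide": [0, 0, 0], "roll": 0}
  ]
}}

```text
clock: 6.82
ee_pos: [0.5007, -0.2065, 0.1648]
tcp_rot: [-2.547, -1.836, 0.0]
ft_force: [0.2, -0.0, -1.4]
gripper_width: 0.0206
grasp_force: 61.1
```

```bash
python3 -c "
from h import *
J=np.array([.5567,-.2217]);u=np.array([.949,-.316])
p=J-.07*u
go([p[0],p[1],.09],-18.4)
for n in ('top','scene','wrist'):
    im,W=cloud(n); save(n+'2',im); np.savez(n+'2',im=im,W=W)
c=lambda im,y,x:cv2.resize(im[y:y+150,x:x+200],None,fx=2,fy=2)
T=cv2.imread('pics/top2.png');S=cv2.imread('pics/scene2.png');Wr=cv2.imread('pics/wrist2.png')
cv2.imwrite('pics/m2.png',np.vstack([np.hstack([c(T,140,310),c(S,190,90)]),np.hstack([cv2.resize(Wr,(400,300)),np.zeros((300,400,3),np.uint8)])]))
"
```

```text
t 6.8167 pos [ 0.5007 -0.2065  0.1648] ang -18.41 tilt 0.11 roll -0.001 slide [ 0.108 -0.402  2.492] w 0.0206 F [ 0.2 -0.  -1.4]
```

View pics/m2.png

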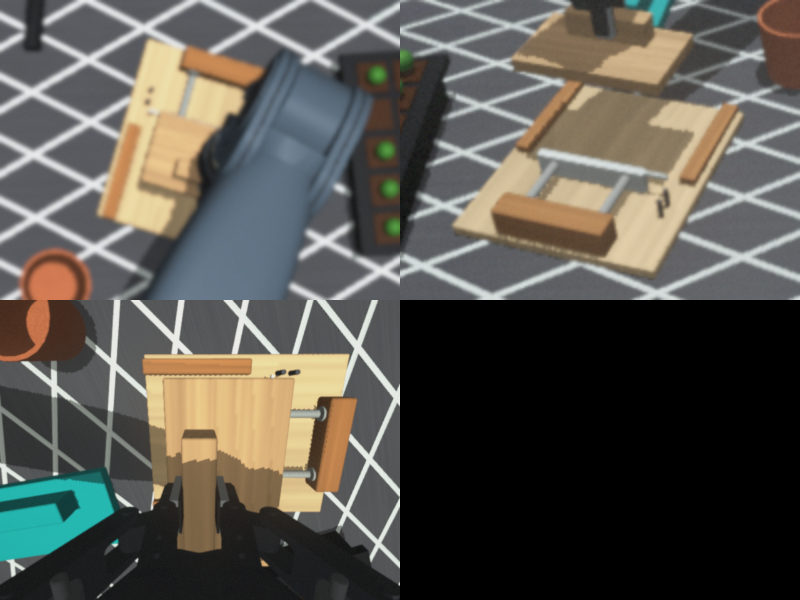

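The panel hangs level over the jig. The stop is at (610,165) and the guide strips at (550,117) and (710,145) of the montage. I'll check where the panel sits in the jig frame.

```bash
python3 -c "
from h import *
J=np.array([.5567,-.2217]);a=np.radians(-18.4);u=np.array([np.cos(a),np.sin(a)]);v=np.array([-u[1],u[0]])
for n in('scene2','wrist2'):
    d=np.load(n+'.npz');W=d['W'];im=d['im'];hsv=cv2.cvtColor(im,cv2.COLOR_RGB2HSV)
    x,y,z=W[...,0],W[...,1],W[...,2]
    wood=(hsv[...,0]<25)&(hsv[...,1]>50)&(hsv[...,2]>50)
    m=wood&(abs(z-.138)<.008)&(abs(x-.51)<.12)&(abs(y+.2)<.13)
    q=W[m][:,:2]-J; j=np.stack([q@u,q@v],1)*1000
    print(n,len(j),cv2.minAreaRect(j.astype(np.float32)),'med z',np.median(z[m]),np.percentile(j,[1,99],axis=0).round(1))
    X=np.c_[j,np.ones(len(j))]; print('plane slopes',np.linalg.lstsq(X,z[m]*1000,rcond=None)[0])
    m=wood&(abs(z-.012)<.005)&(abs(x-.55)<.2)&(abs(y+.22)<.2)
    q=W[m][:,:2]-J; j=np.stack([q@u,q@v],1)*1000
    print(' base',cv2.minAreaRect(j.astype(np.float32)))
    m=wood&(abs(z-.022)<.004)&(abs(x-.55)<.2)&(abs(y+.22)<.2)
    q=W[m][:,:2]-J; j=np.stack([q@u,q@v],1)*1000
    for s in(1,-1):
        k=j[(j[:,1]*s>70)&(j[:,1]*s<120)&(j[:,0]<20)]
        if len(k)>30: print(' strip',s,cv2.minAreaRect(k.astype(np.float32)))
    m=(abs(z-.036)<.005)&(hsv[...,1]<70)
    q=W[m][:,:2]-J; j=np.stack([q@u,q@v],1)*1000
    k=j[(j[:,0]>10)&(j[:,0]<36)&(abs(j[:,1])<62)]
    if len(k)>30: print(' stop x',np.percentile(k[:,0],[2,50,98]),np.percentile(k[:,1],[2,98]))
"
```

```text
scene2 1953 ((-38.309913635253906, -1.61578369140625), (96.29656219482422, 161.66322326660156), 0.28824618458747864) med z 0.13911824442121204 [[-79.5 -80.3]
 [  8.3  77.4]]
plane slopes [-4.15421434e-02 -8.29515357e-03  1.37682123e+02]
 base ((-43.49324035644531, 11.347198486328125), (232.81207275390625, 363.5649108886719), 83.33847045898438)
 strip 1 ((-101.57330322265625, 97.80769348144531), (27.022823333740234, 214.97410583496094), 85.44501495361328)
 strip -1 ((-57.19609451293945, -95.61638641357422), (126.06149291992188, 20.976253509521484), 1.7038283348083496)
 stop x [19.7177051  27.76290174 34.07644277] [-57.44299988  57.90348529]
wrist2 31627 ((-38.457767486572266, -4.726715087890625), (160.65350341796875, 90.31697082519531), 89.86636352539062) med z 0.13783036160839604 [[-82.3 -57.2]
 [  5.4  75. ]]
plane slopes [-1.63190409e-03 -2.58177609e-04  1.37801961e+02]
 base ((-64.14481353759766, 16.25445556640625), (226.11236572265625, 404.8648681640625), 82.74449157714844)
 strip 1 ((-125.74159240722656, 98.15966033935547), (29.642189025878906, 260.0477600097656), 84.39279174804688)
 strip -1 ((-122.13221740722656, -91.0442123413086), (10.759398460388184, 5.0688371658325195), 40.75931167602539)
```

```bash
python3 -c "
from h import *
J=np.array([.5567,-.2217]);a=np.radians(-18.4);u=np.array([np.cos(a),np.sin(a)]);v=np.array([-u[1],u[0]])
for n in('scene2','wrist2'):
    d=np.load(n+'.npz');W=d['W'];im=d['im'];hsv=cv2.cvtColor(im,cv2.COLOR_RGB2HSV)
    q=W[...,:2]-J; X=q@u*1000;Y=q@v*1000;Z=W[...,2]*1000
    for s in(1,-1):
        m=(X>-110)&(X<-5)&(abs(Z-22)<3)&(Y*s>76)&(Y*s<125)&(hsv[...,1]>90)
        if m.sum()>30: print(n,s,m.sum(),np.percentile(Y[m],[2,50,98]),np.polyfit(X[m],Y[m],1)[0])
"
```

```text
scene2 1 262 [ 85.39837364  94.29021369 103.26454386] 0.0009951883891160375
scene2 -1 236 [-103.93905019  -94.18907241  -86.24416269] -0.0012869554473169606
wrist2 1 3521 [83.19783373 91.57885491 99.8779768 ] 0.002814723167340842
```

{"fn": "arm_command", "kwargs": {
  "increments": [
    {"grip": 1, "slide": [0.06, -0.3, 0.3], "roll": 0},
    {"grip": 1, "slide": [0, 0, 0.6], "roll": 0},
    {"grip": 1, "slide": [0, 0, 0.6], "roll": 0},
    {"grip": 1, "slide": [0, 0, 0.6], "roll": 0},
    {"grip": 1, "slide": [0, 0, 0.5], "roll": 0},
    {"grip": 1, "slide": [0, 0, 0.4], "roll": 0},
    {"grip": 1, "slide": [0, 0, 0.3], "roll": 0},
    {"grip": 1, "slide": [0, 0, 0.2], "roll": 0},
    {"grip": 1, "slide": [0, 0, 0], "roll": 0},
    {"grip": 1, "slide": [0, 0, 0], "roll": 0}
  ]
}}

```text
clock: 7.8
ee_pos: [0.4932, -0.2024, 0.0604]
tcp_rot: [2.548, 1.838, 0.0]
ft_force: [-0.5, -0.8, -1.2]
gripper_width: 0.0207
grasp_force: 61.2
```

```bash
cat >> h.py <<'E'
J=np.array([.5567,-.2217]);A=np.radians(-18.4);u=np.array([np.cos(A),np.sin(A)]);v=np.array([-u[1],u[0]])
def jig():
    s,R=th();q=s['ee_pos'][:2]-J;f=s['ft_force']
    print('t %.2f TCP jig x %.1f y %.1f z %.1f mm  F along %.1f across %.1f up %.1f'%(s['clock'],q@u*1e3,q@v*1e3,s['ee_pos'][2]*1e3,f[:2]@u,f[:2]@v,f[2]),'grip',s['grasp_force'],'ang',np.degrees(np.arctan2(R[1,1],R[0,1])))
E
python3 -c "
from h import *
jig()"
```

```text
t 7.80 TCP jig x -66.4 y -1.8 z 60.4 mm  F along -0.2 across -0.9 up -1.2 grip 61.181252002716064 ang -18.38705114952833
```

{"fn": "arm_command", "kwargs": {
  "increments": [
    {"grip": 1, "slide": [0, 0, 0.08], "roll": 0},
    {"grip": 1, "slide": [0, 0, 0.05], "roll": 0},
    {"grip": 1, "slide": [0, 0, 0.03], "roll": 0},
    {"grip": 1, "slide": [0, 0, 0.02], "roll": 0},
    {"grip": 1, "slide": [0, 0, 0.02], "roll": 0},
    {"grip": 1, "slide": [0, 0, 0], "roll": 0},
    {"grip": 1, "slide": [0, 0, 0], "roll": 0},
    {"grip": 1, "slide": [0, 0, 0], "roll": 0},
    {"grip": 1, "slide": [0, 0, 0], "roll": 0},
    {"grip": 1, "slide": [0, 0, 0], "roll": 0}
  ]
}}

```text
clock: 8.63
ee_pos: [0.493, -0.2025, 0.0541]
tcp_rot: [2.548, 1.838, 0.0]
ft_force: [0.9, -0.1, -0.2]
gripper_width: 0.0208
grasp_force: 61.2
```

```bash
python3 -c "
from h import *
jig()"
```

```text
t 8.63 TCP jig x -66.5 y -1.9 z 54.1 mm  F along 0.8 across 0.2 up -0.2 grip 61.18091940879822 ang -18.398283813274354
```

{"fn": "arm_command", "kwargs": {
  "increments": [
    {"grip": 1, "slide": [0, 0, 0.02], "roll": 0},
    {"grip": 1, "slide": [0, 0, 0.02], "roll": 0},
    {"grip": 1, "slide": [0, 0, 0], "roll": 0},
    {"grip": 1, "slide": [0, 0, 0], "roll": 0},
    {"grip": 1, "slide": [0, 0, 0], "roll": 0},
    {"grip": 1, "slide": [0, 0, 0], "roll": 0},
    {"grip": 1, "slide": [0, 0, 0], "roll": 0},
    {"grip": 1, "slide": [0, 0, 0], "roll": 0},
    {"grip": 1, "slide": [0, 0, 0], "roll": 0},
    {"grip": 1, "slide": [0, 0, 0], "roll": 0}
  ]
}}

```text
clock: 9.47
ee_pos: [0.493, -0.2025, 0.0529]
tcp_rot: [2.548, 1.838, -0.0]
ft_force: [-0.0, 0.7, -2.0]
gripper_width: 0.0208
grasp_force: 61.2
```

```bash
python3 -c "
from h import *
jig()"
```

```text
t 9.47 TCP jig x -66.5 y -1.9 z 52.9 mm  F along -0.2 across 0.7 up -2.0 grip 61.16067409515381 ang -18.39927669084432
```

{"fn": "arm_command", "kwargs": {
  "increments": [
    {"grip": 1, "slide": [0, 0, 0.03], "roll": 0},
    {"grip": 1, "slide": [0, 0, 0], "roll": 0},
    {"grip": 1, "slide": [0, 0, 0], "roll": 0},
    {"grip": 1, "slide": [0, 0, 0], "roll": 0},
    {"grip": 1, "slide": [0, 0, 0], "roll": 0},
    {"grip": 1, "slide": [0, 0, 0], "roll": 0},
    {"grip": 1, "slide": [0, 0, 0], "roll": 0},
    {"grip": 1, "slide": [0, 0, 0], "roll": 0},
    {"grip": 1, "slide": [0, 0, 0], "roll": 0},
    {"grip": 1, "slide": [0, 0, 0], "roll": 0}
  ]
}}

```text
clock: 10.3
ee_pos: [0.4931, -0.2026, 0.0528]
tcp_rot: [2.548, 1.837, 0.0]
ft_force: [-1.6, 1.6, 6.0]
gripper_width: 0.0208
grasp_force: 61.9
```

```bash
python3 -c "
from h import *
jig()"
```

```text
t 10.30 TCP jig x -66.3 y -1.9 z 52.8 mm  F along -2.0 across 1.0 up 6.0 grip 61.86012268066406 ang -18.397967042843412
```

{"fn": "arm_command", "kwargs": {
  "increments": [
    {"grip": 1, "slide": [0, 0.1, -0.01], "roll": 0},
    {"grip": 1, "slide": [0, 0.2, 0], "roll": 0},
    {"grip": 1, "slide": [0, 0.2, 0], "roll": 0},
    {"grip": 1, "slide": [0, 0.2, 0], "roll": 0},
    {"grip": 1, "slide": [0, 0.2, 0], "roll": 0},
    {"grip": 1, "slide": [0, 0.15, 0], "roll": 0},
    {"grip": 1, "slide": [0, 0.1, 0], "roll": 0},
    {"grip": 1, "slide": [0, 0.05, 0], "roll": 0},
    {"grip": 1, "slide": [0, 0, 0], "roll": 0},
    {"grip": 1, "slide": [0, 0, 0], "roll": 0}
  ]
}}

```text
clock: 11.13
ee_pos: [0.5236, -0.2129, 0.0529]
tcp_rot: [-2.543, -1.835, 0.009]
ft_force: [-12.5, 3.0, 12.3]
gripper_width: 0.0208
grasp_force: 62.9
```

```bash
python3 -c "
from h import *
jig()
im,W=cloud('scene');c=cv2.resize(im[200:350,90:290],(800,600),interpolation=cv2.INTER_CUBIC);save('s3',c);np.savez('s3',im=im,W=W)"
```

```text
t 11.13 TCP jig x -34.2 y -2.2 z 52.9 mm  F along -12.8 across -1.1 up 12.3 grip 62.937042117118835 ang -18.38466099301971
```

View pics/s3.png

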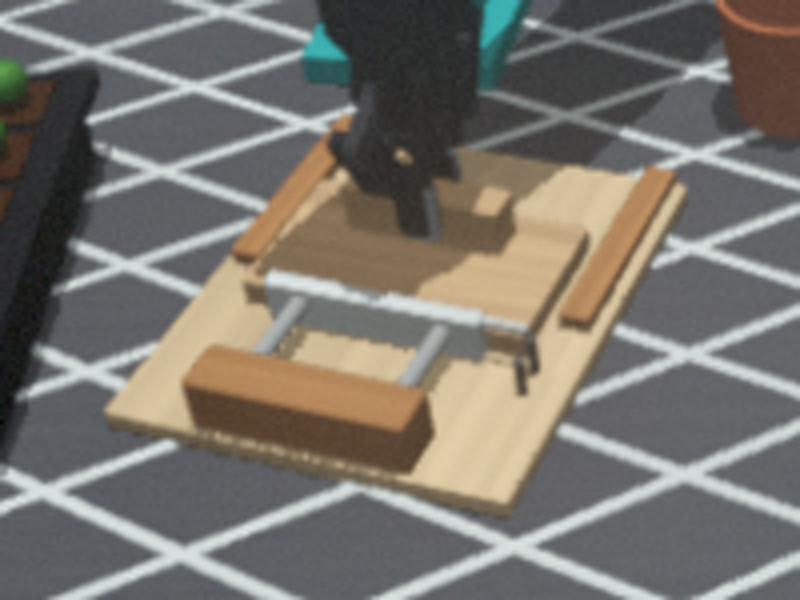

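The picture shows the panel square against the stop, which is pushed back about 10 mm. The pointer at (510,325) is at the nearer pin (530,345). I'll ease the downward load and push on.

{"fn": "arm_command", "kwargs": {
  "increments": [
    {"grip": 1, "slide": [0, 0, -0.02], "roll": 0},
    {"grip": 1, "slide": [0, 0.1, 0], "roll": 0},
    {"grip": 1, "slide": [0, 0.1, 0], "roll": 0},
    {"grip": 1, "slide": [0, 0.1, 0], "roll": 0},
    {"grip": 1, "slide": [0, 0.05, 0], "roll": 0},
    {"grip": 1, "slide": [0, 0, 0], "roll": 0},
    {"grip": 1, "slide": [0, 0, 0], "roll": 0},
    {"grip": 1, "slide": [0, 0, 0], "roll": 0},
    {"grip": 1, "slide": [0, 0, 0], "roll": 0},
    {"grip": 1, "slide": [0, 0, 0], "roll": 0}
  ]
}}

```text
clock: 12.02
ee_pos: [0.5316, -0.2156, 0.0531]
tcp_rot: [-2.54, -1.833, 0.013]
ft_force: [-15.9, 4.3, 13.5]
gripper_width: 0.0207
grasp_force: 63.2
```

```bash
cat >> h.py <<'E'
def stopx(n='scene',name=None):
    im,W=cloud(n); q=W[...,:2]-J; X=q@u*1e3;Y=q@v*1e3;Z=W[...,2]*1e3
    hsv=cv2.cvtColor(im,cv2.COLOR_RGB2HSV)
    m=(abs(Z-38.5)<3)&(X>10)&(X<75)&(abs(Y)<62)&(hsv[...,1]<70)
    print('stop top x',np.percentile(X[m],[2,25,50,75,98]).round(1),m.sum())
    g=(hsv[...,1]>60)&(abs(Z-27)<3)&(X>-70)&(X<30+40)&(abs(Y)<90)
    r=cv2.minAreaRect(np.stack([X[g],Y[g]],1).astype(np.float32)); print('board',r)
    A_=np.c_[X[g],Y[g],np.ones(g.sum())]; print('slopes',np.linalg.lstsq(A_,Z[g],rcond=None)[0].round(3))
    return im
E
python3 -c "
from h import *
jig()
im=stopx();save('s4',cv2.resize(im[200:350,90:290],(800,600),interpolation=cv2.INTER_CUBIC))
jig()"
```

```text
t 12.02 TCP jig x -25.8 y -2.1 z 53.1 mm  F along -16.5 across -1.0 up 13.5 grip 63.18071901798248 ang -18.387387010261584
stop top x [38.  42.2 45.8 48.  56. ] 259
board ((-7.061901092529297, -1.0597152709960938), (176.62033081054688, 120.75030517578125), 87.88648223876953)
slopes [ 3.0000e-03 -3.0000e-03  2.7033e+01]
t 12.07 TCP jig x -25.8 y -2.1 z 53.1 mm  F along -15.9 across -0.0 up 13.6 grip 63.17821204662323 ang -18.38885879291882
```

View pics/s4.png

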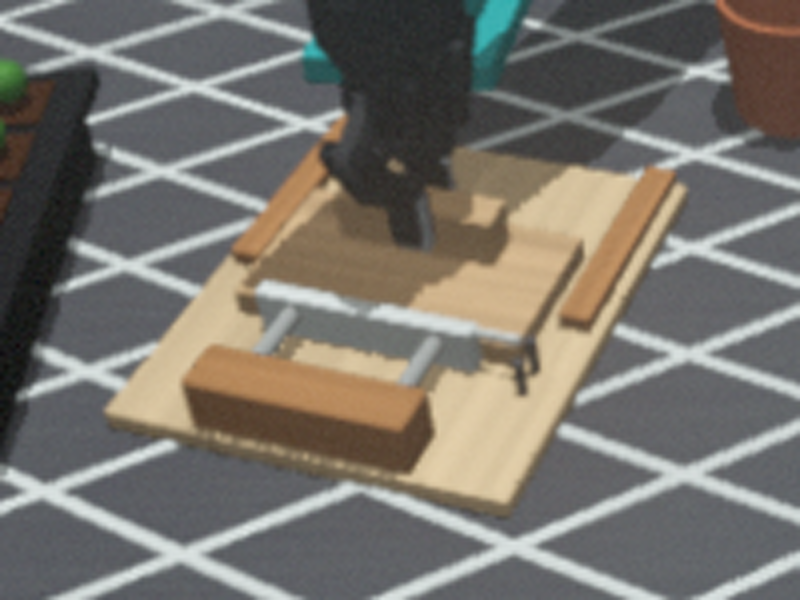

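The stop is now back about 18.5 mm. The pointer at (515,340) lies between the pins but short of the middle, so it needs about 3.5 mm more.

{"fn": "arm_command", "kwargs": {
  "increments": [
    {"grip": 1, "slide": [0, 0, -0.02], "roll": 0},
    {"grip": 1, "slide": [0, 0.07, 0], "roll": 0},
    {"grip": 1, "slide": [0, 0.07, 0], "roll": 0},
    {"grip": 1, "slide": [0, 0, 0], "roll": 0},
    {"grip": 1, "slide": [0, 0, 0], "roll": 0},
    {"grip": 1, "slide": [0, 0, 0], "roll": 0},
    {"grip": 1, "slide": [0, 0, 0], "roll": 0},
    {"grip": 1, "slide": [0, 0, 0], "roll": 0},
    {"grip": 1, "slide": [0, 0, 0], "roll": 0},
    {"grip": 1, "slide": [0, 0, 0], "roll": 0}
  ]
}}

```text
clock: 12.9
ee_pos: [0.5348, -0.2166, 0.0533]
tcp_rot: [-2.539, -1.832, 0.014]
ft_force: [-17.9, 4.3, 13.9]
gripper_width: 0.0207
grasp_force: 63.2
```

```bash
python3 -c "
from h import *
jig()
im=stopx();a=cv2.resize(im[255:315,160:240],(800,600),interpolation=cv2.INTER_CUBIC);save('s5',a)
jig()"
```

```text
t 12.90 TCP jig x -22.4 y -2.1 z 53.3 mm  F along -18.4 across -1.6 up 13.9 grip 63.22924196720123 ang -18.392194749249146
stop top x [41.9 45.8 49.1 51.4 60.4] 263
board ((-2.5703048706054688, -1.1956710815429688), (182.5790252685547, 105.23745727539062), 86.00770568847656)
slopes [-2.0000e-03 -4.0000e-03  2.7097e+01]
t 12.95 TCP jig x -22.4 y -2.1 z 53.2 mm  F along -17.5 across -1.2 up 14.6 grip 63.229089975357056 ang -18.391330170367233
```

View pics/s5.png

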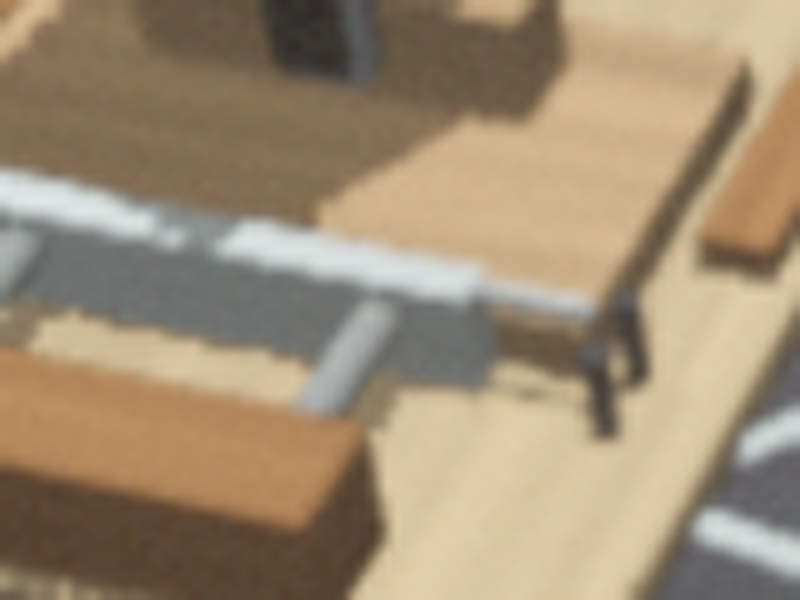

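The pointer tip at (590,305) stands between the two pins, (625,300) and (597,355), allowing for its greater height. Both measurements put the stop back about 22 mm, with the panel flat and square. I'm handing it in.

```bash
python3 -c "
from h import *
print(robot.job_done())"
```

```text
the job is handed in; nothing more can be done
None
```

The panel is held flat and square in the jig, cleat away from the stop, with the stop pressed back about 22 mm (about 11 N by its spring rate) and its pointer midway between the pins; I handed the job in at about 13 s, but no verdict was returned.

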